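# Post a swollen camera battery through the flap of the steel battery box

### The arm

A 6-joint arm with a two-finger parallel gripper is mounted at the origin on a cart in front of the work surface, level with it; the furniture and walls round the work are solid. World frame = base frame: x ahead of the robot, y to its left, z up, the work surface at z = 0. Lengths are in mm, angles in degrees, forces in N, time in s.
With the tool pointing down it reaches from about 300 to 850 mm from the base axis. Payload 4.2 kg.
Tool frame: the origin (TCP) lies at the very end of the fingers, on their centre line; the grasp point (between the pads) lies 19 mm behind it (env.tcp_to_grasp is the distance from the TCP to the grasp point, in mm); z points along the fingers, y is the line along which they close (so a half turn about z gives the same grasp; the last joint's range is limited). The gripper opens to 91 mm and grips with 3 to 60 N. Pads are 32 mm wide; open, the fingers measure 118 mm over their backs; the gripper's body (76 mm by 178 mm) begins 60 mm behind the grasp point.
Start: joints at [-77.922, 18.312, 89.639, -0, 72.044, -1.146], TCP at [131.537, -559.771, 192.976] pointing down, gripper open.
Joint ranges: [-177.97, 177.97], [-48.28, 115.42], [12.27, 149.76], [-77.06, 257.06], [2.81, 150.46], [-146.56, 146.56]. Speed limits (degrees/s): [147.25, 147.25, 180, 180, 180, 180].

### API

Orientations are given as [roll, pitch, yaw] about the fixed x, y, z axes, in that order (R = Rz(yaw) Ry(pitch) Rx(roll)).
In Python, from workcell import env gives the robot as it stands.
- The arm moves only by the tool move_arm, never from a script. Its argument "plan" is a list of rows, each a list of 3 entries, a list of its own where there are three numbers: the shift along the world's x, y, z in cm, then the turn about the world's z in degrees, then the closure, from 0 (fully open) to 1 (shut). In form: [[[x, y, z], turn, claw], ...]. A call has 1 to 5 rows; each row shifts and turns the commanded pose from where the row before left it; what a row does not reach is not made up. A row lasts 1/10 s, in which the tool goes at most 50 mm and 8.59 degrees, less where a joint would pass 70% of its speed; a pose out of reach is approached as far as the arm can. A call is refused whole if a number of a shift passes 5 or a number of a turn 8.59, either way. A call with a gripper value outside its range is refused whole. The fingers move at their own pace and stop on an object; "squeeze" is the grip in N (left out, the last holds). Time passes only in rows, so rows that do not move let the fingers close. It gives the time, the measured TCP pose, the force, the opening and the grip force at its end, in the units of the state.
- env.state(): the state, without advancing time (a new reading comes with each control period).
- env.grab_frame(name): name is "scene" or "top"; returns a dict with "frame" (480x640x3 uint8, red, green, blue), "z_map" (480x640 float32, mm along the optical axis (not along the pixel's ray), 0 where there is no reading), "fovy" (degrees; the focal length in pixels is half the picture's height over the tangent of half this angle, whatever the lens; pixels are square), "cx", "cy" (the principal point, pixels), "position" and "orientation" of the camera in the world. Camera axes: x right, y down, z forward; pixel columns grow to the right and rows downward; lengths in mm; the calibration is good to about 2 mm. A picture is of the moment at which its call begins.
- env.job_done(): hands the job in; it is judged then, once.
Trained networks look in a picture, given as the dict that the camera call returned (one of the last four; its "shot" number tells which), for a name from the list of things; names that differ only in an ending like _2 or _b are one class to them, and where a whole thing is asked for, a point or a joint stands for the part that bears it (a point fixed in the world has none). Each returns a list of dicts, best first, with "score" (0 to 1); they miss things now and then, are a little off and sometimes report something else, mostly with a low value. They report only what shows in the picture. A call takes as long as a camera call. They do not tell look-alikes from the thing itself.
- env.search_frame(picture, label): "point" ([column, row] in pixels, amid what is visible of it).
- env.landmark_of(picture, label): "point" ([column, row] in pixels: a listed point, or the origin of a listed thing).
The state is a dict: "time_s": time; "qpos": joint angles; "qvel": joint speeds; "effort": joint torques, N m; "ee_pos": TCP position; "ee_rot": TCP orientation; "force": force on the tool from outside, world axes, zero at the start; "torque": the same for the moment, N m; "gripper_width": finger opening in mm; "gripper_force": force on a finger pad.
Only numpy, scipy, OpenCV 4.12 (cv2) and the standard library are available. Lean on these libraries where they do the work, as an engineer would, in place of code of your own. Each camera call takes 0.05 s, during which the arm holds its last target. There are 200 camera calls.

### The job

The camera battery lying on the feed shelf of the steel battery box is swollen, so do not pick it up or squeeze it hard: only push it, gently, with the fingertips. Slide the transit bolt fully open by its tab, square the battery up against the shelf's guide and push it end-on through the hanging flap until it drops into the box, then draw back so that the flap falls shut. Leave the bolt open and the other things on the bench as they are.

Things in the scene. Friction and masses are not known exactly. Their poses are not given: they have to be found in the camera images.
- battery_box: low grey steel box for spent batteries, fixed. Axes: x away from the robot (posting direction), y left, z up; origin at bench height under the middle of the mouth, at the back face of the front frame. All box coordinates below are in mm on these axes. In front a feed shelf, top z 85, x -168 to 3, y -105 to 35; behind it a closed hood, x -4 to 116, y -106 to 36, top z 134
- sill (a point): middle of the shelf's far edge, inside the flap, box (3, 0, 85). What is pushed past it tips into the bin: open from x 3 to 112, y -102 to 32, down to the floor at z 6
- mouth (a point): middle of the mouth's bottom edge on the front face of the hood's 4 mm thick front frame, box (-4, 0, 85). The mouth is 46 wide (y -23 to 23) and 39 high above the shelf. Right of it (y -102 to -24.5) the bolt's rail and left of it (y 25.5 to 33) a keeper stand out from the frame to x -11.5, up to 22 above the shelf
- guide (a point): point on the right face of the straight guide, at shelf height, box (-100, 21.5, 85). The guide is an upright edge 8 high, 3 thick, along the left of the shelf from x -160 to the mouth, its right face at y 21.5. The shelf's right edge has a lip 6 high (y -105 to -102)
- transit_bolt (a joint): flat steel slide bolt across the mouth in front of the flap, 9 to 19 mm above the shelf, box x -9 to -5. 0 = closed (bar right across the mouth, nothing can pass), 0.058 m = fully open (mouth clear), growing as it slides to the right (box -y). About 1.5 N of friction; stays where it is left
- bolt_tab (a point): centre of the left face of the bolt's upright finger tab, moves with the bolt; push it to the right (box -y) to open. The tab is a plate 4 mm thick, 34 long (box x -46 to -12) and 32 high (9 to 41 above the shelf). Its left face is at box y -25 when closed, -83 when open
- chute_flap (a joint): steel flap that hangs just behind the frame over the mouth, 43 wide, 40 mm deep, only about 20 g, on a rod 42 mm above the shelf. 0 = hanging shut, growing as it swings inward, away from the robot, up to 1.45 rad; it cannot swing outward. It rides on what passes under it (about 1 rad on the battery) and falls shut by its own weight
- swollen_battery: black camera battery pack lying flat on the feed shelf, 56 x 38 x 21 mm (x, y, z), about 75 g; origin at the centre of its underside, x along its 56 mm length. It fits the mouth only lengthwise and nearly straight. Pushed past the sill it tips over and drops into the bin
- good_battery: a second black camera battery, 56 x 38 x 21 mm, lying on the bench left of the box; origin at the centre of its underside. Not to be moved
- lens_ring: black lens extension ring, 62 mm in diameter and 26 mm high, on the bench left of the box; origin at the centre of its underside. Not to be moved
- small_screwdriver: screwdriver with a yellow handle, 158 mm long and 20 mm thick, lying along its y on the bench right of the box; origin at its middle, on the bench. Not to be moved
Not all that is in view belongs to the job. What is shaped like the swollen_battery but red or yellow is not meant.

How it is judged:
By the outcome, as a careful person would: the job done as asked, in the order asked, and still so for the second after the job is handed in, with the robot touching nothing.
It also fails if it takes over 48 s, if anything falls off the work surface, if the arm or the gripper's body presses on something with over 40 N, if the wrist force passes 120 N, or if a joint passes its speed limit or range.

## Working session

There is one attempt and no reset: what is moved stays moved. The work goes in short steps, Python scripts to look and compute and a tool call to move; the robot and the scene stay as the last step left them, time stands still between calls to the robot, and variables do not carry over. Pictures are saved under pics/ and viewed, at most 10 in all, crops included, and the job is handed in when it is done.

Besides the shell and the picture viewer there is one more tool, called after "Call:" in YAML: its name, and indented under it one key for each argument. move_arm: Moves the arm, as the interface text tells. Its arguments: {"type":"object","properties":{"plan":{"type":"array","items":{"type":"array"}},"squeeze":{"type":"number"}},"required":["plan"]}

```bash
mkdir -p pics; cat > h.py <<'E'
from workcell import env
import numpy as np, cv2
from scipy.spatial.transform import Rotation as R
def cam(p):
    o=np.array(p["orientation"],float)
    Rm=o if o.shape==(3,3) else R.from_euler('xyz',o,degrees=True).as_matrix()
    f=240/np.tan(np.radians(p["fovy"])/2)
    return Rm,np.array(p["position"]),f
def deproj(p,u,v,z=None,h=None):
    Rm,t,f=cam(p)
    d=Rm@np.array([(u-p["cx"])/f,(v-p["cy"])/f,1])
    if h is not None: return t+d*(h-t[2])/d[2]
    if z is None:
        z=p["z_map"][int(round(v)),int(round(u))]
    return t+d*z
def cloud(p):
    Rm,t,f=cam(p)
    v,u=np.mgrid[:480,:640]; z=p["z_map"]
    P=np.stack([(u-p["cx"])/f*z,(v-p["cy"])/f*z,z],-1)
    return P@Rm.T+t
def save(p,n): cv2.imwrite("pics/"+n,p["frame"][...,::-1])
E
python3 - <<'E'
from h import *
np.set_printoptions(precision=1,suppress=True)
for n in("scene","top"):
    p=env.grab_frame(n); save(p,n+"0.png"); print(n,p["position"],p["orientation"],p["fovy"],p["cx"],p["cy"])
    for l in("battery_box","swollen_battery","good_battery","lens_ring","small_screwdriver"):
        for r in env.search_frame(p,l)[:3]: print(" S",l,r["point"],round(r["score"],2),deproj(p,*r["point"]))
    for l in("sill","mouth","guide","bolt_tab","swollen_battery","battery_box"):
        for r in env.landmark_of(p,l)[:3]: print(" L",l,r["point"],round(r["score"],2),deproj(p,*r["point"]))
print(env.state())
E
```

```text
scene [183.6 527.6 694.8] [-134.6   -1.1 -147.8] 54.14595350326099 322.76213189865484 237.63143430191167
 S battery_box [270.7, 241.4] 0.74 [579.8  56.   81.9]
 S swollen_battery [309.6, 236.3] 0.91 [514.4  25.2 105. ]
 S swollen_battery [325.2, 354.9] 0.73 [389.6 168.8  17.4]
 S swollen_battery [396.3, 252.9] 0.72 [ 392.  -102.4   19.8]
 S good_battery [264.2, 328.8] 0.76 [502.7 184.   20.6]
 S lens_ring [223.3, 292.2] 0.91 [627.4 148.9  -1.6]
 L sill [258.8, 268.3] 0.66 [573.2 103.4  56.3]
 L sill [249.5, 235.1] 0.59 [611.   76.6  98.2]
 L sill [256.4, 237.1] 0.17 [605.5  64.9  86.5]
 L mouth [254.1, 236.0] 0.64 [611.7  64.1  85.3]
 L bolt_tab [273.4, 222.0] 0.59 [586.1  36.4 112.1]
 L bolt_tab [264.6, 330.4] 0.18 [501.5 184.8  17.8]
 L swollen_battery [396.5, 254.5] 0.79 [ 390.2 -100.3   18.1]
 L swollen_battery [312.0, 239.9] 0.78 [505.1  31.7 106.3]
 L swollen_battery [323.8, 357.2] 0.73 [388.3 175.3  20.5]
 L battery_box [258.0, 267.3] 0.67 [576.7 101.3  54.8]
top [440.8 -15.9 951.7] [-173.9   -0.1  -88.5] 54.61919973695233 316.3693062007512 239.99244395122415
 S battery_box [2
[... 683 characters left out ...]
.9  34.8 127.8]
 L bolt_tab [238.1, 198.7] 0.49 [625.2 149.4   0.4]
 L swollen_battery [297.0, 253.5] 0.98 [505.9  19.2 108.1]
 L swollen_battery [227.0, 310.7] 0.98 [395.5 158.1  20.8]
 L swollen_battery [362.3, 316.6] 0.88 [ 390.8 -109.9   22.8]
 L battery_box [279.0, 206.4] 0.8 [595.7  56.7  86.5]
{'time_s': 1.2, 'qpos': array([-77.9,  18.3,  89.6,   0. ,  72. ,  -1.1]), 'qvel': array([-0.1, -0. , -0.1,  0.1,  0.1, -0. ]), 'effort': array([ -0. , -41.2, -23.2,   0.1,   0. ,  -0. ]), 'ee_pos': array([ 131.5, -559.8,  193. ]), 'ee_rot': array([180. ,   0. ,  13.2]), 'force': array([-0.4,  0.8,  0.1]), 'torque': array([0. , 0.1, 0. ]), 'gripper_force': 0.0, 'gripper_width': 90.8092165446967}
```

```bash
python3 - <<'E'
import cv2
a=cv2.imread("pics/top0.png")[150:350,190:400]; cv2.imwrite("pics/top0c.png",cv2.resize(a,None,fx=3,fy=3,interpolation=cv2.INTER_CUBIC)[:600])
a=cv2.imread("pics/scene0.png")[190:340,210:400]; cv2.imwrite("pics/scene0c.png",cv2.resize(a,None,fx=4,fy=4,interpolation=cv2.INTER_CUBIC))
E
```

```text
(no output)
```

View pics/top0c.png

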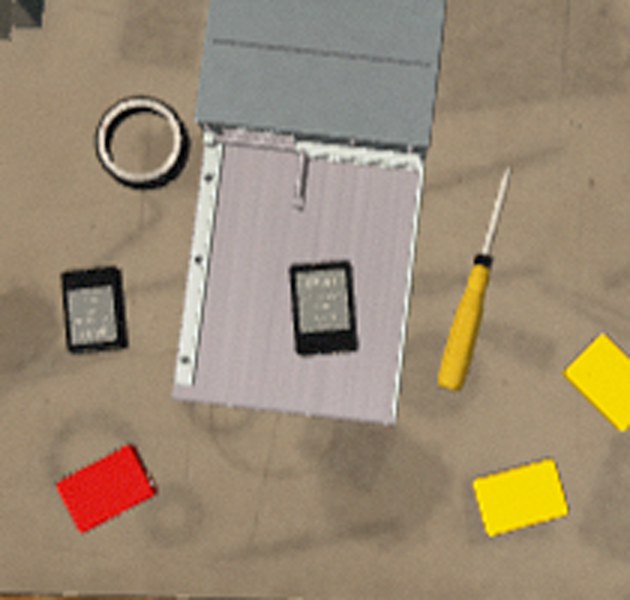

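View pics/scene0c.png

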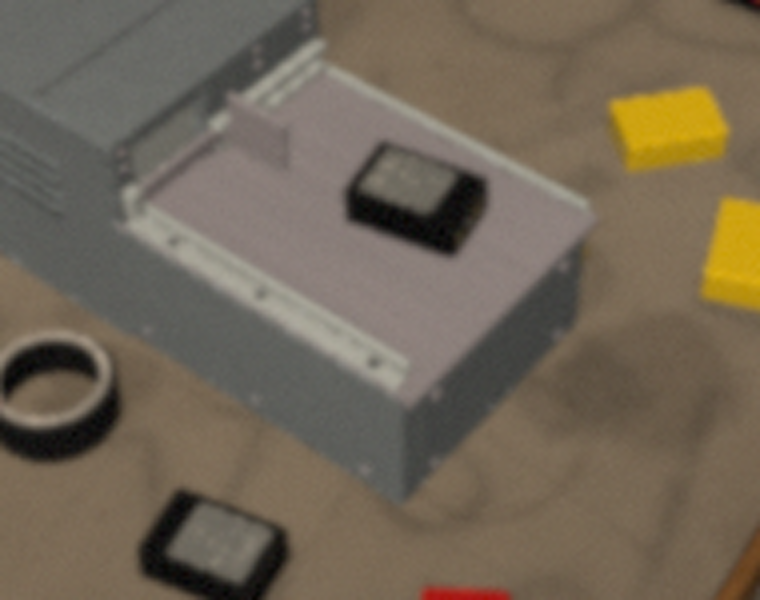

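```bash
cat > fit.py <<'E'
from h import *
np.set_printoptions(precision=1,suppress=True)
p=env.grab_frame("top"); C=cloud(p); z=C[...,2]
reg=(C[...,0]>400)&(C[...,0]<760)&(C[...,1]>-110)&(C[...,1]<130)
def rect(m,nm):
    n,l,s,_=cv2.connectedComponentsWithStats(m.astype(np.uint8)); k=1+np.argmax(s[1:,4])
    P=C[l==k]; r=cv2.minAreaRect(P[:,:2].astype(np.float32)); print(nm,len(P),"c",np.array(r[0]),"size",np.array(r[1]),"ang",round(r[2],2),"z",np.median(P[:,2])); print(cv2.boxPoints(r)); return r
rect(reg&(abs(z-134)<7),"hood"); rect(reg&(z>79)&(z<125),"shelf")
rect(reg&(abs(z-106)<6)&(C[...,0]<570),"batt")
# tab: high points
m=reg&(z>112)&(z<128)&(C[...,0]<605)&(C[...,1]>-60)&(C[...,1]<75); print("tab",m.sum(),C[m])
# batt dark colour
g=p["frame"].max(-1); m=reg&(z>97)&(z<113)&(C[...,0]<570)
P=C[m]; print("batt bbox mean",P.mean(0),m.sum())
print("shelf z",np.median(z[reg&(z>75)&(z<95)]))
E
python3 fit.py
```

```text
hood 5139 c [670.2  22.6] size [142. 123.] ang 84.88 z 134.32849258275417
[[602.6 -42.6]
 [725.1 -53.6]
 [737.8  87.9]
 [615.3  98.9]]
shelf 6832 c [532.2  35. ] size [140.3 173.5] ang 84.94 z 85.91275962462913
[[439.6 -27.2]
 [612.4 -42.5]
 [624.7  97.2]
 [451.9 112.5]]
batt 630 c [509.5  18.6] size [56.2 37.8] ang 5.55 z 106.12878724314248
[[479.7  34.7]
 [483.4  -2.9]
 [539.4   2.5]
 [535.7  40.1]]
tab 56 [[602.7  32.2 126.1]
 [604.4 -30.9 125.9]
 [601.   34.  125.2]
 [600.9  32.2 126.3]
 [604.4 -31.1 116.8]
 [604.2 -32.9 117.7]
 [604.6 -36.6 116.1]
 [604.9 -38.4 114.9]
 [599.   33.9 126. ]
 [598.8  32.  127.4]
 [601.   30.9 116.4]
 [596.9  33.8 127.5]
 [597.4  32.1 125.2]
 [599.3  30.8 115.7]
 [595.4  33.8 126.1]
 [595.5  32.  125.7]
 [597.7  30.9 114. ]
 [593.3  33.7 127.2]
 [593.5  31.9 126.6]
 [592.   33.8 124.6]
 [589.5  35.3 127.8]
 [590.   33.7 125.3]
 [590.1  31.9 125.2]
 [588.2  31.8 125.6]
 [586.3  35.4 125.2]
 [586.   33.4 127.6]
 [586.8  31.9 123. ]
 [584.3  35.2 126.3]
 [584.4  33.5 126. ]
 [585.8  32.1 118.3]
 [582.7  35.3 125. ]
 [582.4  33.3 127.3]
 [584.4  32.2 116. ]
 [581.2  35.3 123.4]
 [580.8  33.3 126.2]
 [583.2  32.3 112.1]
 [579.   35.1 125.3]
 [579.1  33.4 124.9]
 [577.1  35.  126.2]
 [577.2  33.3 125.6]
 [575.5  36.9 124.6]
 [575.1  34.9 127.1]
 [575.8  33.4 122.9]
 [573.3  38.5 126.4]
 [573.7  36.8 124.2]
 [573.4  34.9 126.6]
 [574.1  33.3 122.3]
 [571.6  38.5 125.8]
 [571.5  36.6 126.9]
 [571.4  32.9 127.9]
 [569.7  38.3 126.6]
 [569.9  36.6 125.3]
 [570.1  34.9 124.6]
 [570.1  33.1 124.3]
 [568.4  34.9 123.7]
 [568.   32.9 126.4]]
batt bbox mean [509.5  18.7 106.1] 637
shelf z 85.52049135912955
```

Call:
move_arm:
  plan:
    - [[2.9,4.0,0],-6.1,1]
    - [[2.9,4.0,0],-6.1,1]
    - [[2.9,4.0,0],-6.1,1]
    - [[2.9,4.0,0],0,1]
    - [[2.9,4.0,0],0,1]
  squeeze: 5

```text
time_s: 1.75
ee_pos: [277.3, -358.2, 193.2]
ee_rot: [180.0, -0.0, -5.1]
force: [1.3, -0.7, -0.5]
gripper_width: 53.8
gripper_force: 0.0
```

Call:
move_arm:
  plan:
    - [[2.9,4.0,0],0,1]
    - [[2.9,4.0,0],0,1]
    - [[2.9,4.0,0],0,1]
    - [[2.9,4.0,0],0,1]
    - [[2.9,4.0,0],0,1]

```text
time_s: 2.25
ee_pos: [422.5, -158.0, 193.3]
ee_rot: [180.0, -0.1, -5.1]
force: [0.8, -1.4, 0.9]
gripper_width: 14.3
gripper_force: 0.0
```

Call:
move_arm:
  plan:
    - [[2.9,4.0,0],0,1]
    - [[2.9,4.0,0],0,1]
    - [[2.9,4.0,0],0,1]
    - [[2.9,4.0,0],0,1]
    - [[2.9,4.0,0],0,1]

```text
time_s: 2.75
ee_pos: [567.5, 42.2, 193.1]
ee_rot: [180.0, -0.0, -5.0]
force: [-0.1, -0.2, 0.1]
gripper_width: 0.4
gripper_force: 0.0
```

Call:
move_arm:
  plan:
    - [[2.0,2.5,0],0,1]
    - [[0,0,-3],0,1]
    - [[0,0,-3],0,1]
    - [[0,0,-2],0,1]
    - [[0,0,0],0,1]

```text
time_s: 3.25
ee_pos: [584.2, 65.2, 109.8]
ee_rot: [179.9, 0.4, -5.1]
force: [-0.3, -0.4, 0.4]
gripper_width: 0.5
gripper_force: 0.0
```

```bash
python3 - <<'E'
from h import *
p=env.grab_frame("top"); save(p,"t1.png"); a=p["frame"][150:350,190:400,::-1]; q=env.grab_frame("scene"); b=q["frame"][170:320,210:400,::-1]
cv2.imwrite("pics/c1.png",np.hstack([cv2.resize(a[:150],(400,286)),cv2.resize(b,(400,286))]))
C=cloud(p); z=C[...,2]; print(env.state()["ee_pos"],env.state()["force"])
E
```

```text
[586.91109781  65.26803295 113.39699084] [ 0.30472989 -0.50266232 -0.16529297]
```

View pics/c1.png

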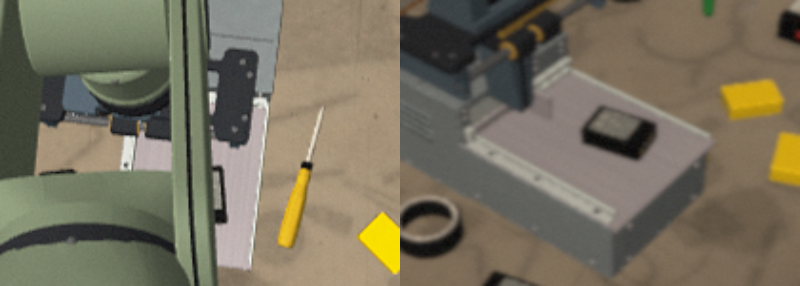

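Call:
move_arm:
  plan:
    - [[0,0,-1.4],0,1]
    - [[-0.07,-0.8,0],0,1]
    - [[-0.07,-0.8,0],0,1]
    - [[-0.09,-1.0,0],0,1]
    - [[-0.09,-1.0,0],0,1]

```text
time_s: 3.85
ee_pos: [584.1, 28.6, 100.2]
ee_rot: [-179.9, -0.1, -5.1]
force: [0.1, 2.3, 1.3]
gripper_width: 0.3
gripper_force: 1.3
```

Call:
move_arm:
  plan:
    - [[-0.09,-1.0,0],0,1]
    - [[-0.09,-1.0,0],0,1]
    - [[-0.07,-0.8,0],0,1]
    - [[-0.04,-0.4,0],0,1]
    - [[0,0,0],0,1]

```text
time_s: 4.35
ee_pos: [579.7, -3.7, 98.4]
ee_rot: [179.9, 0.1, -5.1]
force: [0.3, 0.3, 0.4]
gripper_width: 0.6
gripper_force: 0.0
```

Call:
move_arm:
  plan:
    - [[-0.03,-0.3,0],0,1]
    - [[0,-0.1,0],0,1]

```text
time_s: 4.55
ee_pos: [579.4, -6.6, 98.4]
ee_rot: [-180.0, 0.1, -5.1]
force: [0.3, 1.1, -0.4]
gripper_width: 0.2
gripper_force: 0.7
```

Call:
move_arm:
  plan:
    - [[-0.01,-0.2,0],0,1]
    - [[0,0,0],0,1]

```text
time_s: 4.75
ee_pos: [579.3, -7.9, 98.4]
ee_rot: [-179.9, 0.1, -5.1]
force: [-1.2, 3.6, -1.3]
gripper_width: 0.6
gripper_force: 2.0
```

Call:
move_arm:
  plan:
    - [[-0.01,-0.2,0],0,1]
    - [[0,-0.1,0],0,1]
    - [[0,0,0],0,1]

```text
time_s: 5.05
ee_pos: [579.4, -8.1, 98.4]
ee_rot: [-179.6, 0.1, -5.2]
force: [0.1, 11.8, -2.5]
gripper_width: 0.3
gripper_force: 6.0
```

Call:
move_arm:
  plan:
    - [[0.1,1.2,0],0,1]
    - [[0,0,4.5],0,1]
    - [[-3.7,-1.2,0],0,1]
    - [[-3.7,-1.2,0],0,1]
    - [[0,0,0],0,1]

```text
time_s: 5.55
ee_pos: [502.3, -25.0, 144.1]
ee_rot: [179.9, 0.2, -5.1]
force: [0.8, 0.7, 0.1]
gripper_width: 0.6
gripper_force: 0.0
```

```bash
python3 - <<'E'
from h import *
q=env.grab_frame("scene"); b=q["frame"][170:320,210:400,::-1]
cv2.imwrite("pics/c2.png",cv2.resize(b,None,fx=4,fy=4)); print(env.state()["ee_pos"],env.state()["force"])
E
```

```text
[505.38287627 -24.63148256 144.50418197] [ 0.95718539 -0.35315464 -0.34512114]
```

View pics/c2.png

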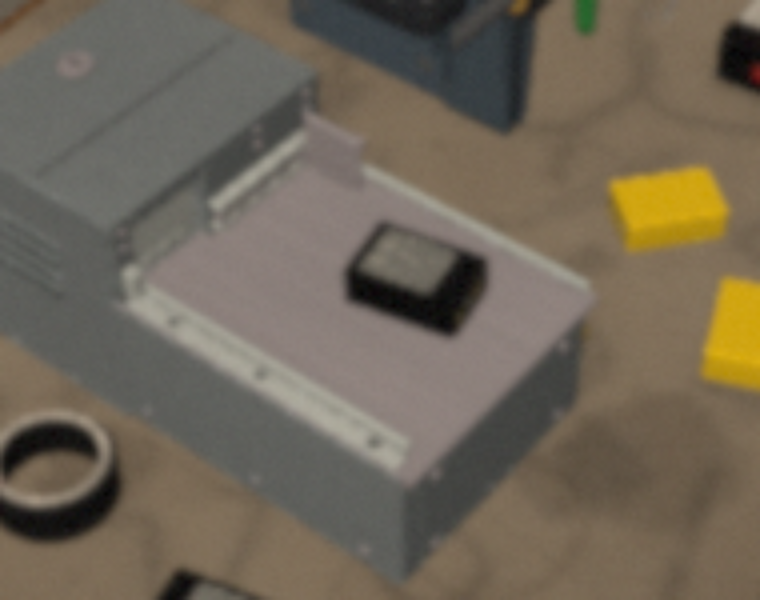

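Call:
move_arm:
  plan:
    - [[0,0,-3],0,1]
    - [[0,0,-1.5],0,1]
    - [[0,0,-0.6],0,1]
    - [[0,0,0],0,1]

```text
time_s: 6.0
ee_pos: [507.5, -23.8, 92.4]
ee_rot: [180.0, 0.0, -5.0]
force: [0.1, -0.3, 0.8]
gripper_width: 0.1
gripper_force: 0.0
```

Call:
move_arm:
  plan:
    - [[0.04,0.5,0.1],0,1]
    - [[0.05,0.5,0],0,1]
    - [[0.04,0.5,0],0,1]
    - [[0.05,0.5,0],0,1]
    - [[0.04,0.5,0],0,1]

```text
time_s: 6.5
ee_pos: [509.3, 1.8, 94.3]
ee_rot: [180.0, -0.0, -5.1]
force: [-0.1, 0.3, -0.2]
gripper_width: 0.7
gripper_force: 0.0
```

Call:
move_arm:
  plan:
    - [[0.04,0.5,0],0,1]
    - [[0.05,0.5,0],0,1]
    - [[0.04,0.5,0],0,1]
    - [[0.05,0.5,0],0,1]
    - [[0.04,0.5,0],0,1]

```text
time_s: 7.0
ee_pos: [511.4, 26.6, 94.0]
ee_rot: [180.0, -0.0, -5.1]
force: [-0.1, 0.4, -0.1]
gripper_width: 0.5
gripper_force: 0.0
```

```bash
python3 - <<'E'
from h import *
q=env.grab_frame("scene"); b=q["frame"][170:320,210:400,::-1]
cv2.imwrite("pics/c3.png",cv2.resize(b,None,fx=4,fy=4)); print(env.state()["ee_pos"],env.state()["force"])
E
```

```text
[511.46572171  27.23198405  93.95361356] [-0.62513591  0.15964839 -0.47842719]
```

View pics/c3.png

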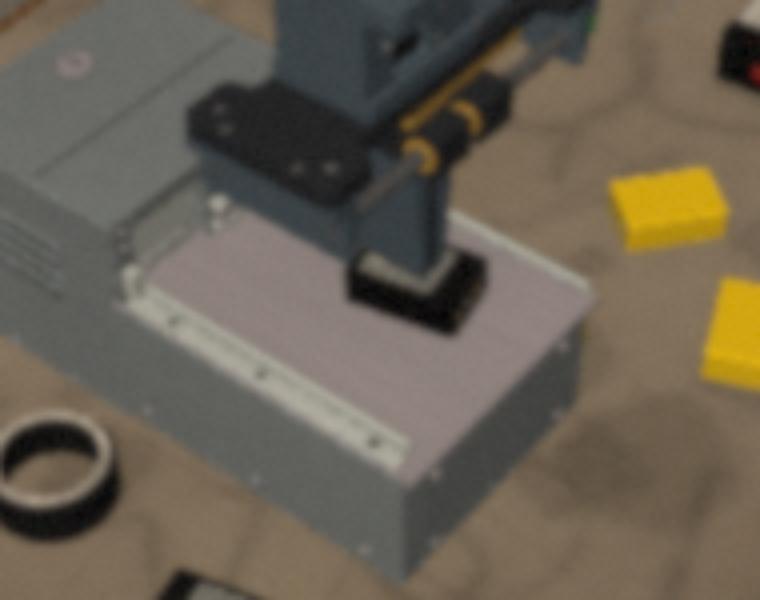

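```bash
python3 - <<'E'
from h import *
np.set_printoptions(precision=1,suppress=True)
q=env.grab_frame("scene"); Rm,t,f=cam(q)
def pr(P):
    c=Rm.T@(np.array(P)-t); return (c[:2]/c[2]*f+[q["cx"],q["cy"]]-[210,170])*4
s=env.state(); print(s)
print("tcp",pr(s["ee_pos"]),"batt top",pr([509.5,18.6,106]),"c2 tcp",pr([505.4,-24.6,144.5]))
for c in [(430,240),(430,265),(400,265),(370,265),(420,310),(460,280),(380,230)]: print(c,deproj(q,c[0]/4+210,c[1]/4+170))
E
```

```text
{'time_s': 7.1, 'qpos': array([  1.7,  17.7, 106.2,   0. ,  56.1,  96.8]), 'qvel': array([-0.5,  0. ,  0. , -0.4,  0. , -0.5]), 'effort': array([  0.2, -37.3, -20. ,   0.1,  -0.1,   0. ]), 'ee_pos': array([511.4,  26.8,  94. ]), 'ee_rot': array([-180.,    0.,   -5.]), 'force': array([-0.2,  0.3, -0.5]), 'torque': array([0., 0., 0.]), 'gripper_force': 0.0, 'gripper_width': 0.31226073185631986}
tcp [402.1 287.2] batt top [415.6 259.1] c2 tcp [476.2 144.8]
(430, 240) [498.3  24.6 128.5]
(430, 265) [497.9  25.  113.8]
(400, 265) [505.3  37.7 120.2]
(370, 265) [525.7  31.2 103.9]
(420, 310) [495.4  36.6  96.6]
(460, 280) [486.8  17.3 104.1]
(380, 230) [515.   38.7 137. ]
```

Call:
move_arm:
  plan:
    - [[0,0,3],0,1]
    - [[0,0,3],0,1]
    - [[0,0,0],0,1]
    - [[0,0,0],0,1]

```text
time_s: 7.5
ee_pos: [511.5, 26.1, 154.4]
ee_rot: [180.0, -0.1, -5.1]
force: [-0.0, -0.2, -0.1]
gripper_width: 0.1
gripper_force: 0.0
```

```bash
python3 - <<'E'
from h import *
np.set_printoptions(precision=1,suppress=True)
q=env.grab_frame("scene"); C=cloud(q); s=env.state(); e=s["ee_pos"]; print(e)
m=(abs(C[...,0]-e[0])<60)&(abs(C[...,1]-e[1])<60)&(C[...,2]>115)&(C[...,2]<190)
for lo in range(115,190,6):
    k=m&(C[...,2]>=lo)&(C[...,2]<lo+6); P=C[k]
    if len(P): print(lo,len(P),P.min(0)-e,P.max(0)-e)
b=q["frame"][120:320,210:400,::-1]
cv2.imwrite("pics/c4.png",cv2.resize(b,None,fx=3,fy=3))
E
```

```text
[510.8  26.1 153.5]
115 5 [ 54.9 -42.9 -37.4] [ 58.7 -41.1 -32.5]
121 10 [ 52.9 -43.6 -31. ] [ 58.4 -39.1 -27.1]
169 3 [-14.1   0.4  21. ] [12.7  6.3 21.4]
175 39 [-16.5  -6.5  21.8] [19.2 11.7 27.5]
181 56 [-16.3  -6.4  27.8] [19.4 12.8 33.5]
187 27 [-16.2  -5.8  33.6] [19.  12.5 36.5]
```

View pics/c4.png

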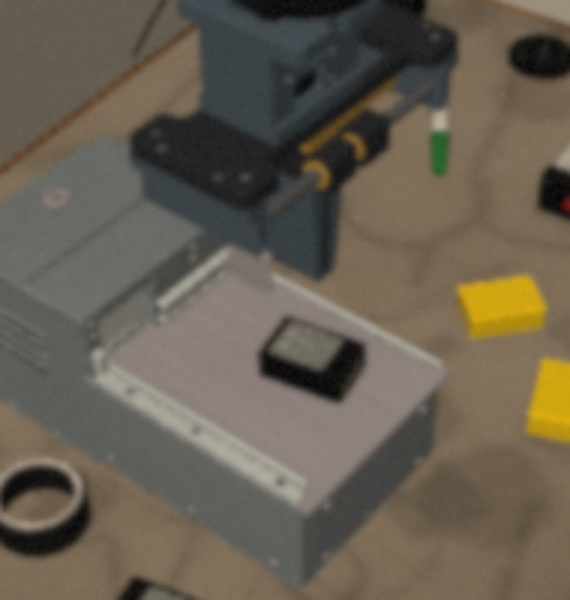

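Call:
move_arm:
  plan:
    - [[-0.25,-2.5,0],0,1]
    - [[-0.25,-2.5,0],0,1]
    - [[0,0,-4],0,1]
    - [[0,0,-2],0,1]
    - [[0,0,0],0,1]

```text
time_s: 8.05
ee_pos: [502.7, -23.8, 90.1]
ee_rot: [180.0, 0.5, -5.1]
force: [-0.5, 0.6, -0.5]
gripper_width: 0.3
gripper_force: 0.0
```

Call:
move_arm:
  plan:
    - [[0,0,-1],0,1]
    - [[0,0,-0.5],0,1]
    - [[0,0,-0.4],0,1]
    - [[0,0,0],0,1]

```text
time_s: 8.45
ee_pos: [506.4, -23.6, 74.9]
ee_rot: [180.0, 0.0, -5.1]
force: [-0.0, 0.3, -1.0]
gripper_width: 0.5
gripper_force: 0.0
```

```bash
python3 - <<'E'
from h import *
np.set_printoptions(precision=1,suppress=True)
q=env.grab_frame("scene"); C=cloud(q); s=env.state(); e=s["ee_pos"]; print(e,s["force"])
m=(abs(C[...,0]-e[0])<40)&(abs(C[...,1]-e[1])<25)
for lo in range(86,140,6):
    k=m&(C[...,2]>=lo)&(C[...,2]<lo+6); P=C[k]
    if len(P): print(lo,len(P),P.min(0)-e,P.max(0)-e)
b=q["frame"][170:320,210:400,::-1]
cv2.imwrite("pics/c5.png",cv2.resize(b,None,fx=4,fy=4))
E
```

```text
[506.5 -23.7  75.2] [ 0.3  0.3 -0.2]
86 46 [-39.8  -5.7  10.8] [28.4 23.7 16.1]
92 10 [-27.5  -3.1  17.1] [11.  24.9 22.6]
98 36 [-22.6  -7.7  22.9] [12.2 24.9 28.7]
104 51 [-22.1  -6.6  28.9] [10.6 24.8 34.7]
110 38 [-16.6  -6.5  34.8] [10.6 13.5 40.7]
116 43 [-17.4  -8.7  40.8] [11.  14.2 46.5]
122 41 [-17.3  -8.9  46.8] [ 8.7 14.5 52.5]
128 34 [-17.3  -8.7  52.9] [ 6.2 15.1 58.7]
134 39 [-18.1  -8.8  58.8] [ 2.7 15.6 64.2]
```

View pics/c5.png

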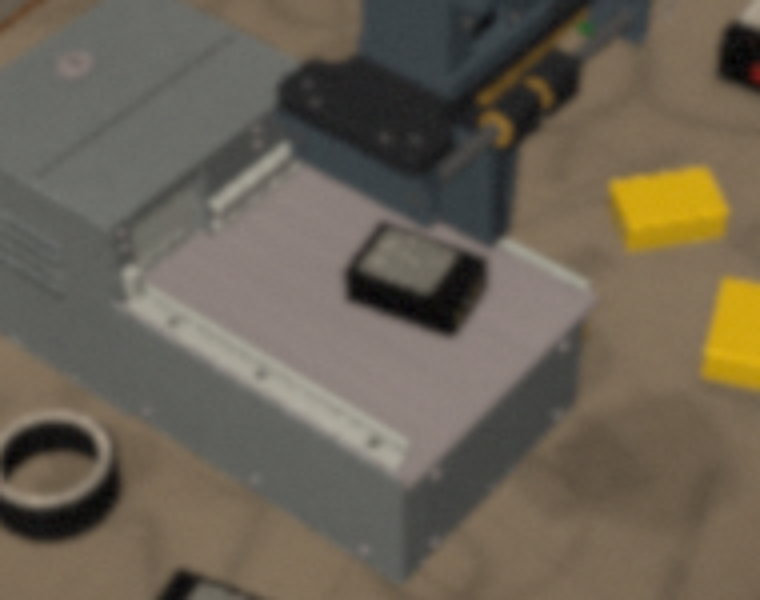

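```bash
python3 - <<'E'
from h import *
np.set_printoptions(precision=1,suppress=True)
q=env.grab_frame("scene"); e=env.state()["ee_pos"]
for c in [(285,140),(300,150),(350,150),(350,175),(350,182),(400,160),(400,195),(400,205),(290,105),(440,210),(480,215)]: print(c,deproj(q,c[0]/4+210,c[1]/4+170)-e)
E
```

```text
(285, 140) [97.9 10.2 33. ]
(300, 150) [ 37.2  78.6 105.2]
(350, 150) [  5.4  87.4 126.8]
(350, 175) [  9.7  81.9 107.2]
(350, 182) [ 10.2  81.2 102.6]
(400, 160) [-20.9  91.2 136.9]
(400, 195) [-16.8  85.  111.8]
(400, 205) [-15.3  82.6 103.7]
(290, 105) [ 34.1  87.7 137.1]
(440, 210) [10.3 10.2 32. ]
(480, 215) [-12.9  13.3  43.2]
```

Call:
move_arm:
  plan:
    - [[0.04,0.5,0],0,1]
    - [[0.05,0.5,0],0,1]
    - [[0.04,0.5,0],0,1]
    - [[0.05,0.5,0],0,1]
    - [[0.04,0.5,0],0,1]

```text
time_s: 9.05
ee_pos: [508.6, 1.7, 75.0]
ee_rot: [180.0, -0.0, -5.1]
force: [-0.9, -0.9, -0.2]
gripper_width: 0.7
gripper_force: 0.3
```

```bash
cat > b.py <<'E'
from h import *
np.set_printoptions(precision=1,suppress=True)
O=np.array([617.3,62.5]); a=np.radians(-5.1); B=np.array([[np.cos(a),np.sin(a)],[-np.sin(a),np.cos(a)]])
q=env.grab_frame("scene"); C=cloud(q); s=env.state(); e=s["ee_pos"]
bx=(C[...,:2]-O)@B.T
m=(C[...,2]>97)&(C[...,2]<108)&(bx[...,0]>-165)&(bx[...,0]<-14)&(bx[...,1]>-85)&(bx[...,1]<24)&(q["frame"].max(-1)<75)&(q["frame"].max(-1).astype(int)-q["frame"].min(-1)<14)
n,l,st,_=cv2.connectedComponentsWithStats(m.astype(np.uint8)); 
k=1+np.argmax(st[1:,4]); P=bx[l==k]
r=cv2.minAreaRect(P.astype(np.float32)); print("batt box",len(P),np.array(r[0]),np.array(r[1]),r[2],P.min(0),P.max(0))
print("tcp",e,"box",(e[:2]-O)@B.T,"F",s["force"])
E
python3 b.py
```

```text
batt box 309 [-100.8  -47.5] [55.3 54.8] 1.67234206199646 [-128.5  -75.5] [-73.4 -19.7]
tcp [508.7   2.4  75. ] box [-102.8  -69.5] F [-0.2  0.8 -0. ]
```

Call:
move_arm:
  plan:
    - [[0.04,0.5,0],0,1]
    - [[0.05,0.5,0],0,1]
    - [[0.04,0.5,0],0,1]
    - [[0.05,0.5,0],0,1]
    - [[0.04,0.5,0],0,1]

```text
time_s: 9.6
ee_pos: [510.8, 26.6, 75.0]
ee_rot: [180.0, -0.0, -5.1]
force: [-0.9, -0.6, 0.2]
gripper_width: 0.2
gripper_force: 0.3
```

Call:
move_arm:
  plan:
    - [[0.04,0.4,0],0,1]
    - [[0.04,0.4,0],0,1]
    - [[0.03,0.3,0],0,1]
    - [[0,0,0],0,1]

```text
time_s: 10.0
ee_pos: [511.9, 37.7, 74.9]
ee_rot: [-180.0, 0.0, -5.1]
force: [-1.0, 0.5, 0.0]
gripper_width: 0.6
gripper_force: 0.0
```

```bash
python3 b.py
```

```text
batt box 334 [-101.3  -11.8] [53.7 55.8] 0.540725827217102 [-128.1  -39.9] [-74.5  16.2]
tcp [511.8  37.5  74.9] box [-102.9  -34.3] F [-0.3 -0.7 -0. ]
```

Call:
move_arm:
  plan:
    - [[0.02,0.2,0],0,1]
    - [[0.02,0.2,0],0,1]
    - [[0,0,0],0,1]

```text
time_s: 10.35
ee_pos: [512.2, 41.4, 74.9]
ee_rot: [-180.0, 0.0, -5.1]
force: [-0.2, 0.1, 0.3]
gripper_width: 0.4
gripper_force: 0.0
```

Call:
move_arm:
  plan:
    - [[0.01,0.1,0],0,1]
    - [[0,0,0],0,1]

```text
time_s: 10.55
ee_pos: [512.3, 42.3, 75.0]
ee_rot: [180.0, 0.0, -5.1]
force: [-0.4, -0.1, 0.5]
gripper_width: 0.5
gripper_force: 0.0
```

Call:
move_arm:
  plan:
    - [[0.01,0.1,0],0,1]
    - [[0,0,0],0,1]

```text
time_s: 10.75
ee_pos: [512.5, 43.3, 75.0]
ee_rot: [180.0, 0.0, -5.1]
force: [-0.3, -0.3, 0.1]
gripper_width: 0.6
gripper_force: 0.0
```

Call:
move_arm:
  plan:
    - [[0.01,0.1,0],0,1]
    - [[0,0,0],0,1]

```text
time_s: 10.95
ee_pos: [512.5, 44.3, 75.0]
ee_rot: [180.0, 0.0, -5.1]
force: [-0.6, -0.1, 0.3]
gripper_width: 0.4
gripper_force: 0.0
```

```bash
python3 b.py
```

```text
batt box 327 [-100.3   -5. ] [57. 56.] 2.3722755908966064 [-128.7  -33.8] [-72.1  23.5]
tcp [512.6  44.3  75. ] box [-102.7  -27.4] F [-0.5 -0.6 -0.4]
```

Call:
move_arm:
  plan:
    - [[0.01,0.1,0],0,1]
    - [[0,0,0],0,1]

```text
time_s: 11.2
ee_pos: [512.6, 45.3, 75.0]
ee_rot: [180.0, -0.0, -5.1]
force: [0.3, -0.1, 0.3]
gripper_width: 0.6
gripper_force: 0.0
```

Call:
move_arm:
  plan:
    - [[0.01,0.1,0],0,1]
    - [[0,0,0],0,1]

```text
time_s: 11.4
ee_pos: [512.7, 45.6, 75.1]
ee_rot: [179.9, -0.0, -5.0]
force: [-0.9, -3.4, 0.5]
gripper_width: 0.1
gripper_force: 1.7
```

Call:
move_arm:
  plan:
    - [[-0.1,-1.5,0],0,1]
    - [[0,0,3.5],0,1]
    - [[-2.4,0,0],0,1]
    - [[-2.4,2.4,0],0,1]
    - [[0,2.4,0],0,1]

```text
time_s: 11.9
ee_pos: [460.5, 78.5, 109.9]
ee_rot: [180.0, 0.2, -5.2]
force: [0.4, 0.0, -0.1]
gripper_width: 0.7
gripper_force: 0.0
```

Call:
move_arm:
  plan:
    - [[0,0,0],0,1]
    - [[0,0,0],0,1]

```text
time_s: 12.1
ee_pos: [464.0, 78.8, 110.1]
ee_rot: [180.0, -0.0, -5.0]
force: [-0.5, 0.7, 0.3]
gripper_width: 0.6
gripper_force: 0.0
```

```bash
python3 b.py; python3 - <<'E'
from h import *
q=env.grab_frame("scene"); b=q["frame"][170:320,210:400,::-1]
t=env.grab_frame("top")["frame"][180:330,210:400,::-1]
cv2.imwrite("pics/c6.png",np.hstack([cv2.resize(b,(400,316)),cv2.resize(t,(400,316))]))
E
```

```text
batt box 177 [-100.9    6.6] [54.1 36.1] 3.1515908241271973 [-128.4  -12.9] [-74.3  23.8]
tcp [464.   78.5 110. ] box [-154.1    2.3] F [-0.2  0.3 -0.5]
```

View pics/c6.png

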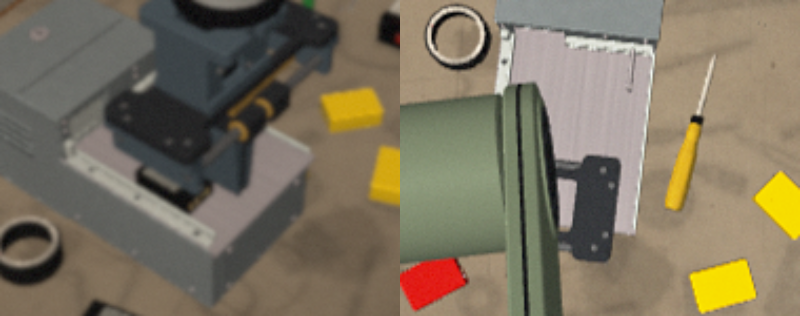

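Call:
move_arm:
  plan:
    - [[0,0,-2],0,1]
    - [[0,0,-1.5],0,1]
    - [[0,0,0],0,1]
    - [[0.5,-0.05,0],0,1]
    - [[0.5,-0.04,0],0,1]

```text
time_s: 12.75
ee_pos: [475.0, 78.1, 75.7]
ee_rot: [-180.0, -0.1, -5.1]
force: [-0.2, 0.0, 0.4]
gripper_width: 0.6
gripper_force: 0.2
```

Call:
move_arm:
  plan:
    - [[0.6,-0.05,0],0,1]
    - [[0.6,-0.06,0],0,1]
    - [[0.6,-0.05,0],0,1]
    - [[0.6,-0.05,0],0,1]
    - [[0.6,-0.06,0],0,1]

```text
time_s: 13.25
ee_pos: [504.3, 75.6, 75.0]
ee_rot: [180.0, -0.0, -5.1]
force: [-0.6, 0.4, 1.1]
gripper_width: 0.7
gripper_force: 0.3
```

```bash
python3 b.py
```

```text
batt box 53 [-114.2   11.6] [40.3 15.6] 25.107799530029297 [-130.4   -4. ] [-93.6  16.5]
tcp [505.6  75.6  75.1] box [-112.4    3.1] F [1.9 0.2 1. ]
```

Call:
move_arm:
  plan:
    - [[0.5,-0.05,0],0,1]
    - [[0.5,-0.04,0],0,1]
    - [[0.5,-0.05,0],0,1]
    - [[0.5,-0.04,0],0,1]
    - [[0.3,-0.03,0],0,1]

```text
time_s: 13.8
ee_pos: [527.3, 73.5, 75.0]
ee_rot: [180.0, -0.0, -5.1]
force: [-0.6, 0.1, 0.4]
gripper_width: 0.3
gripper_force: 0.3
```

```bash
python3 b.py; python3 - <<'E'
from h import *
q=env.grab_frame("scene"); b=q["frame"][190:290,225:352,::-1]
cv2.imwrite("pics/c7.png",cv2.resize(b,None,fx=6,fy=6,interpolation=cv2.INTER_CUBIC))
E
```

```text
batt box 74 [-88.   10.1] [43.6 14.4] 14.629664421081543 [-107.8   -1.9] [-66.9  21.6]
tcp [527.7  73.5  75. ] box [-90.2   3. ] F [ 0.3 -0.9  0. ]
```

View pics/c7.png

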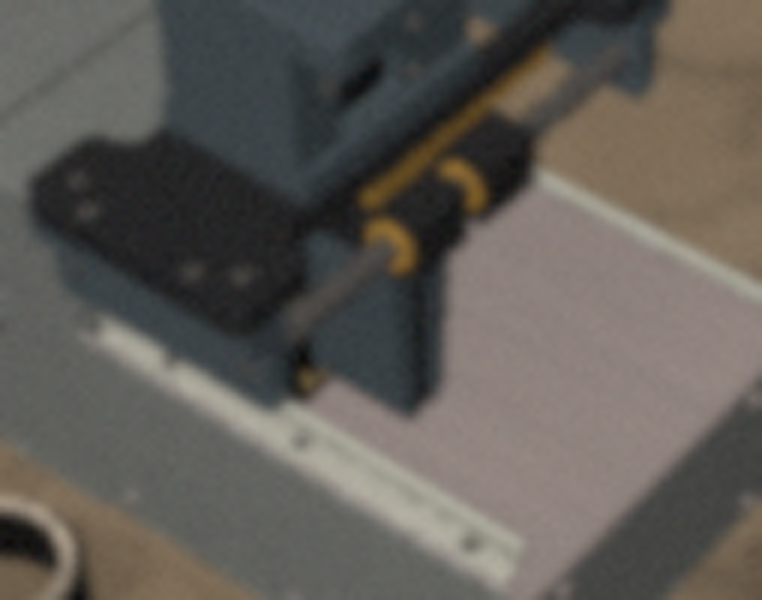

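Call:
move_arm:
  plan:
    - [[0.4,-0.04,0],0,1]
    - [[0.4,-0.03,0],0,1]
    - [[0.4,-0.04,0],0,1]
    - [[0.4,-0.03,0],0,1]

```text
time_s: 14.3
ee_pos: [543.1, 72.1, 75.0]
ee_rot: [180.0, 0.0, -5.1]
force: [-1.2, -0.7, -0.2]
gripper_width: 0.5
gripper_force: 0.3
```

Call:
move_arm:
  plan:
    - [[0.4,-0.04,0],0,1]
    - [[0.4,-0.03,0],0,1]
    - [[0.4,-0.04,0],0,1]
    - [[0.4,-0.03,0],0,1]

```text
time_s: 14.7
ee_pos: [559.0, 70.7, 75.0]
ee_rot: [180.0, 0.0, -5.1]
force: [-1.0, 0.6, 0.1]
gripper_width: 0.3
gripper_force: 0.4
```

```bash
python3 b.py
```

```text
batt box 94 [-53.5  10.5] [47.  16.5] 10.96668529510498 [-75.9  -2. ] [-30.3  22. ]
tcp [559.8  70.7  75. ] box [-58.    3.1] F [ 0.8 -0.4  0.4]
```

Call:
move_arm:
  plan:
    - [[0.4,-0.04,0],0,1]
    - [[0.4,-0.03,0],0,1]
    - [[0.4,-0.04,0],0,1]
    - [[0.4,-0.03,0],0,1]
    - [[0.4,-0.04,0],0,1]

```text
time_s: 15.25
ee_pos: [579.0, 68.9, 75.0]
ee_rot: [180.0, 0.0, -5.1]
force: [-0.9, 0.5, 1.3]
gripper_width: 0.5
gripper_force: 0.4
```

Call:
move_arm:
  plan:
    - [[0.4,-0.03,0],0,1]
    - [[0.4,-0.04,0],0,1]
    - [[0.4,-0.03,0],0,1]
    - [[0.2,-0.02,0],0,1]
    - [[0,0,0],0,1]

```text
time_s: 15.75
ee_pos: [593.1, 67.7, 74.9]
ee_rot: [180.0, -0.0, -5.1]
force: [0.4, 0.1, -0.1]
gripper_width: 0.5
gripper_force: 0.0
```

```bash
python3 b.py
```

```text
batt box 45 [-31.5  10.9] [31.1 13.8] 32.79001998901367 [-41.9  -2.2] [-14.7  14.2]
tcp [592.8  67.7  74.9] box [-24.9   3. ] F [-0.6  0.6  0.1]
```

Call:
move_arm:
  plan:
    - [[-1.5,0.13,0],0,1]
    - [[-3.5,0.3,0],0,1]
    - [[-4.0,0.3,0],0,1]
    - [[0,0,4.5],0,1]
    - [[0,0,4.5],0,1]

```text
time_s: 16.3
ee_pos: [498.1, 74.7, 163.5]
ee_rot: [179.9, 0.4, -5.0]
force: [2.4, 0.9, 1.0]
gripper_width: 0.4
gripper_force: 0.0
```

Call:
move_arm:
  plan:
    - [[-2,-4,0],0,1]
    - [[-2,-4,0],0,1]
    - [[-2,-4,0],0,1]
    - [[-2,-4,0],0,1]
    - [[-2,-4,0],0,1]

```text
time_s: 16.8
ee_pos: [401.6, -126.2, 165.2]
ee_rot: [180.0, -0.0, -5.0]
force: [1.2, -0.6, -0.2]
gripper_width: 0.4
gripper_force: 0.0
```

```bash
python3 - <<'E'
from h import *
q=env.grab_frame("scene"); b=q["frame"][170:320,210:400,::-1]
t=env.grab_frame("top")["frame"][150:300,210:400,::-1]
cv2.imwrite("pics/c8.png",np.hstack([cv2.resize(b,(400,316)),cv2.resize(t,(400,316))])); print(env.state()["ee_pos"],env.state()["force"])
E
```

```text
[ 400.24825916 -128.35139962  165.13133241] [ 0.03005906 -0.41798433 -0.06190818]
```

View pics/c8.png

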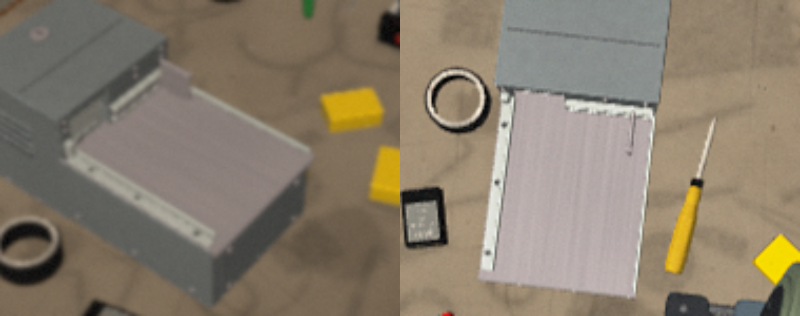

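The shelf is empty, the flap hangs in the mouth (left view, around (95,115)), the tab is at the open end, and the neighbouring items haven't moved.

```bash
python3 -c "
from workcell import env
print(env.job_done())"
```

```text
the job is handed in; nothing more can be done
None
```

The job is handed in: the bolt is fully open at its stop, the swollen battery was squared against the guide and pushed through into the box, and in the final picture the flap hangs shut and the other things are where they were.

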